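# Lock the telescopic screen prop in its middle hole

### The job

The sprung button of the telescopic prop has got lost inside its outer tube. Turn the head so that its nose points to the same side as the row of holes and draw the leg up gently until the button snaps out through the middle hole, without straining it against the hole; then let go, leaving the jar and the tape roll where they are.

Things in the scene. Friction and masses are not known exactly. Their poses are not given: they have to be found in the camera images.
- prop: grey 120 x 120 x 12 mm foot plate of the prop, fixed to the table; origin at the centre of its underside on the table, z up along the axis of the tube. The row of holes is on its -x side.
- tube: upright outer tube on the foot plate, 37 mm diameter, wall 3.5 mm, 42 mm black collar, top 153 mm above the table; origin and axes as the foot plate's. In its -x side are three holes, 11 mm high and 12 mm wide, centred 37, 85 and 133 mm above the table. It cannot move and bears the pull on a button in a hole: at most 25 N.
- mid_hole (a point): centre of the middle hole on the outside of the tube, 85 mm above the table; axes as the tube's, the hole looks to -x
- head_grip (a point): middle of the head's top edge, on the tube's axis; its axes turn with the head, a grey bar along x from -47 to +31 mm, 14 mm thick (y), 26 mm tall, underside 28 mm below this point, a 34 mm black boss under it. Lips at x = +30 and -40 mm, 8 mm thick, rise 8 mm above this point. An 11 mm thick nose reaches to x = -64 mm, on the button's side. Pinch the bar across its thickness from above.
- lift (a joint): height of the leg (27 mm diameter, 0.2 kg) in m, up positive, -0.036 to 0.055, starts at -0.030 to -0.020. Near 0 the button is level with the middle hole; but it sits in the leg, hidden, only to within 10 mm either way, so the click comes between -0.010 and 0.010. Stays where it is left: friction about 5 N, lifting takes 7 to 10 N.
- twist (a joint): turn of the head about the vertical in rad, anticlockwise from above positive, -1.2 to 1.2; at 0 the nose points to the side of the holes (-x of the foot plate) and the button is in line with them. Friction 0.04 N m.
- button (a joint): how far the sprung button is pressed in, in m: 0 when fully out of a hole (4 mm proud of the tube), about 0.007 while the tube's wall holds it in. Round-nosed steel pin, 9 mm diameter, spring 2 to 4 N. Out in a hole it locks the leg against sliding (about 1 mm of play each way) and turning.
- ink_jar: loose small ink jar with a red screw lid, 67 mm across, 62 mm tall, standing beside the prop; origin at the centre of its underside; to be left alone
- tape_roll: loose brown roll of tape lying flat, 84 mm across, 30 mm tall, beside the prop; origin at the centre of its underside; to be left alone

How it is judged:
By the outcome, as a careful person would: the job done as asked, in the order asked, and still so for the second after the job is handed in, with the robot touching nothing.
It also fails if it takes over 45 s, if anything falls off the work surface, if the arm or the gripper's body presses on something with over 40 N, if the wrist force passes 120 N, or if a joint passes its speed limit or range.

### The arm

A 7-joint arm with a two-finger parallel gripper is mounted at the origin on a cart in front of the work surface, level with it; the furniture and walls round the work are solid. World frame = base frame: x ahead of the robot, y to its left, z up, the work surface at z = 0. Lengths are in m, angles in rad, forces in N, time in s.
With the tool pointing down it reaches from about 0.425 to 0.925 m from the base axis. Payload 6.8 kg.
Tool frame: the origin (TCP) lies midway between the tips of the shut fingers; the grasp point (between the pads) lies arm.tcp_to_grasp behind it (arm.tcp_to_grasp is the distance from the TCP to the grasp point, in m); z points along the fingers, y is the direction in which the jaws open and shut (so a half turn about z gives the same grasp; the last joint's range is limited). The gripper opens to 85 mm and grips with 20 to 120 N. Pads are 22 mm wide; open, the fingers measure 114 mm over their backs; the gripper's body (76 mm by 85 mm) begins 54 mm behind the grasp point. The pads swing forward as they close: fully open they stand 13 mm farther back than shut.
Start: joints at [-1.22, 0.477, 0.022, 1.555, -0.011, 1.109, -0.083], TCP at [0.299, 0.605, 0.231] pointing down, gripper open.
Joint ranges: [-2.96, 2.96], [-0.34, 2.1], [-1.41, 1.46], [0.24, 2.44], [-1.37, 4.51], [0.17, 1.92], [-2.96, 2.96]. Speed limits (rad/s): [2.39, 2.39, 3.14, 3.14, 3.14, 3.14, 3.14].

### API

Orientations are given as [roll, pitch, yaw] about the fixed x, y, z axes, in that order (R = Rz(yaw) Ry(pitch) Rx(roll)).
In Python, from plant import arm gives the robot as it stands.
- The arm moves only by the tool arm_command, never from a script. Its argument "plan" is a list of rows, each a list of 3 entries, a list of its own where there are three numbers: the shift along the tool's x, y, z in cm, then the turn, a rotation vector about the tool's x, y, z in degrees, then the finger opening in cm, from 0 to 8.54. A call has 1 to 12 rows; each row is the pose to reach, as a shift and turn from the pose commanded when the call began, along the tool's axes at that moment; what a row does not reach only later rows make up. A row lasts 1/12 s, in which the tool goes at most 41.7 mm and 7.16 degrees, less where a joint would pass 70% of its speed; a pose out of reach is approached as far as the arm can. A call with a gripper value outside its range is refused whole. The fingers move at their own pace and stop on an object; "squeeze" is the grip in N (left out, the last holds). Time passes only in rows, so rows that repeat a pose let the fingers close. It gives the time, the measured TCP pose, the force and the opening at its end, in the units of the state.
- arm.state(): the state, without advancing time (a new reading comes with each control period).
- arm.capture(name): name is "side" or "top"; returns the picture (384x512x3 uint8, red, green, blue); there is no depth.
- arm.camera_info(name): a dict with "fx", "fy", "cx", "cy" (pixels), "distortion" ([k1, k2, p1, p2, k3] as OpenCV has them; the pictures are not rectified), "position" and "orientation" of the camera in the world. Camera axes: x right, y down, z forward; pixel columns grow to the right and rows downward; lengths in m; the calibration is good to about 2 mm. A picture is of the moment at which its call begins. camera_info takes no time and is no camera call.
- arm.job_done(): hands the job in, once; it reports no verdict.
The state is a dict: "t": time; "joint_positions": joint angles; "qd": joint speeds; "effort": joint torques, N m; "tool_pos": TCP position; "eef_rot": TCP orientation; "force": force on the tool from outside, world axes, zero at the start; "moment": the same for the moment, N m; "opening": finger opening in m.
Only numpy, scipy, OpenCV 4.12 (cv2) and the standard library are available. Lean on these libraries where they do the work, as an engineer would, in place of code of your own. Each camera call takes 0.05 s, during which the arm holds its last target.

## Working session

There is one attempt and no reset: what is moved stays moved. The work goes in short steps, Python scripts to look and compute and a tool call to move; the robot and the scene stay as the last step left them, time stands still between calls to the robot, and variables do not carry over. Pictures are saved under pics/ and viewed, and the job is handed in when it is done.

Besides the shell and the picture viewer there is one more tool, called after "Call:" as name([rows], argument=value, ...), one row to a line, values as JSON. arm_command: Moves the arm, as the interface text tells. Its arguments: {"type":"object","properties":{"plan":{"type":"array"},"squeeze":{"type":"number"}},"required":["plan"]}

```bash
ls; mkdir -p pics; python3 - <<'E'
from plant import arm
import cv2
for n in("side","top"):
    im=arm.capture(n); cv2.imwrite(f"pics/{n}0.png",im[:,:,::-1]); print(arm.camera_info(n))
print(arm.state(), arm.tcp_to_grasp)
E
```

```text
pics
{'fx': 379.47896614941567, 'fy': 379.47896614941567, 'cx': 258.5447725124757, 'cy': 188.0903727616304, 'distortion': array([-0.09810237,  0.        ,  0.        ,  0.        ,  0.        ]), 'position': array([0.38835568, 0.68077806, 0.65029271]), 'orientation': array([-2.19118855,  0.02042396, -2.98207872])}
{'fx': 436.19961860924076, 'fy': 436.19961860924076, 'cx': 253.8223036244785, 'cy': 195.6166812496715, 'distortion': array([-0.1335627,  0.       ,  0.       ,  0.       ,  0.       ]), 'position': array([ 0.35224551, -0.07853494,  1.13732335]), 'orientation': array([-2.99592322,  0.08615965, -1.56715497])}
{'t': 0.1, 'joint_positions': array([-1.22006752,  0.4777427 ,  0.02236369,  1.55637806, -0.01151555,
        1.10927699, -0.08309951]), 'qd': array([ 0.00028299, -0.00043755,  0.00049855, -0.00283319, -0.00023074,
        0.00051192, -0.00062373]), 'effort': array([ 4.54160894e-03, -5.97755671e+01,  1.61371998e+00, -2.81949323e+01,
        1.29213533e-02,  4.93940141e-03,  3.28752662e-05]), 'tool_pos': array([0.29873456, 0.60469041, 0.23039563]), 'eef_rot': array([-3.13992014e+00,  1.18741613e-04,  2.68275856e+00]), 'force': array([0.08823069, 0.96763626, 0.47225127]), 'moment': array([ 0.06347106,  0.00846524, -0.06734674]), 'opening': 0.08553081722770464} 0.0187
```

View pics/side0.png

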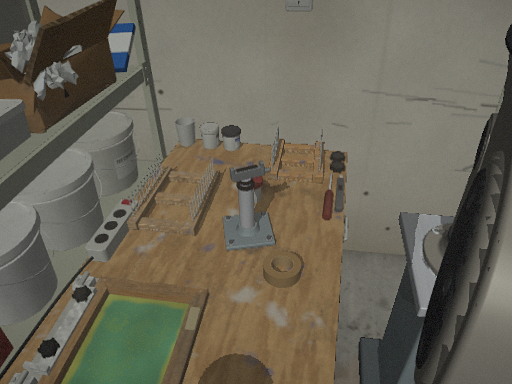

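View pics/top0.png

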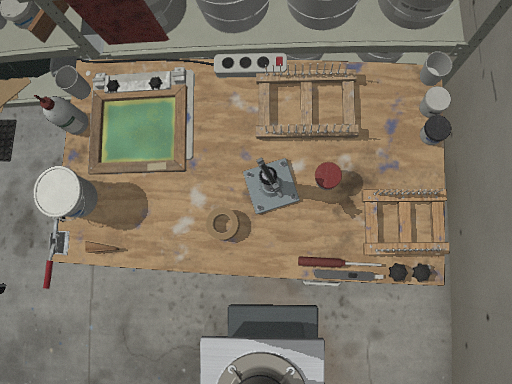

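The side view shows the prop near (249,205), the tape at (283,267) and the jar behind the prop. In the top view the foot plate is near (272,186), the jar at (328,175) and the tape at (222,223). I'll zoom in on both.

```bash
python3 - <<'E'
import cv2
a=cv2.imread("pics/top0.png")[140:250,190:360]; cv2.imwrite("pics/topz.png",cv2.resize(a,None,fx=4.7,fy=4.7,interpolation=cv2.INTER_CUBIC))
a=cv2.imread("pics/side0.png")[155:290,200:320]; cv2.imwrite("pics/sidez.png",cv2.resize(a,None,fx=4.4,fy=4.4,interpolation=cv2.INTER_CUBIC))
E
cat > h.py <<'E'
import numpy as np,cv2
from scipy.spatial.transform import Rotation as R
from plant import arm
def cam(n):
    c=arm.camera_info(n);K=np.array([[c['fx'],0,c['cx']],[0,c['fy'],c['cy']],[0,0,1]])
    return K,np.array(c['distortion']),np.array(c['position']),R.from_euler('xyz',c['orientation']).as_matrix()
def proj(n,P):
    K,d,p,M=cam(n);P=np.atleast_2d(P).astype(float)
    r=M.T; return cv2.projectPoints(P,cv2.Rodrigues(r)[0],-r@p,K,d)[0][:,0]
def ray(n,uv,z):
    K,d,p,M=cam(n);q=cv2.undistortPoints(np.array([[uv]],float),K,d)[0,0]
    v=M@np.array([q[0],q[1],1]);return p+v*(z-p[2])/v[2]
E
```

```text
(no output)
```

View pics/topz.png

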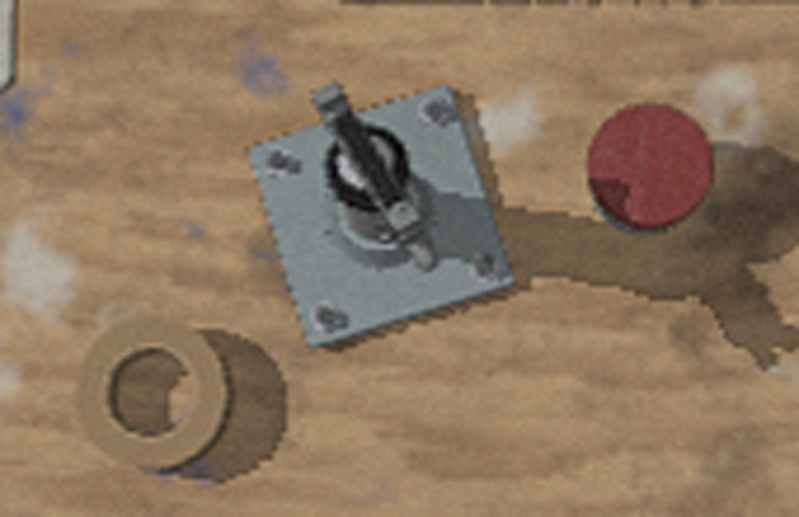

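View pics/sidez.png

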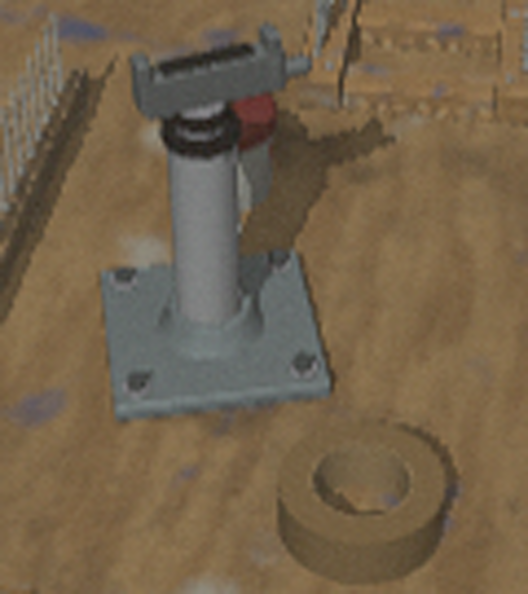

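The zooms show the plate corners, the head bar with its nose toward the robot and to the right, the jar lid and the tape. The side camera sees no holes. Next I'll compute poses.

```bash
python3 - <<'E'
from h import *
f=lambda u,v:(190+(u+.5)/4.7-.5,140+(v+.5)/4.7-.5)
g=lambda u,v:(200+(u+.5)/4.4-.5,155+(v+.5)/4.4-.5)
T=[(251,149),(450,87),(516,284),(315,346)]
P=np.array([ray('top',f(*c),.012) for c in T]);print(P,P.mean(0))
print(np.linalg.norm(P-np.roll(P,-1,0),axis=1))
for i in range(4):
    e=P[(i+1)%4]-P[i];print(np.degrees(np.arctan2(e[1],e[0])))
S=[(103,270),(290,252),(329,385),(118,408)]
Q=np.array([ray('side',g(*c),.012) for c in S]);print(Q,Q.mean(0),np.linalg.norm(Q-np.roll(Q,-1,0),axis=1))
for i in range(4):
    e=Q[(i+1)%4]-Q[i];print('side',np.degrees(np.arctan2(e[1],e[0])))
# head: lips in both cams, triangulate
def tri(a,b):
    A=[];B=[]
    for n,uv in(('top',a),('side',b)):
        p0=ray(n,uv,0);p1=ray(n,uv,.3);d=(p1-p0)/np.linalg.norm(p1-p0);M=np.eye(3)-np.outer(d,d);A.append(M);B.append(M@p0)
    X=np.linalg.solve(sum(A),sum(B));return X,proj('top',X)-a,proj('side',X)-b
print(tri(f(328,97),g(139,57)))   # +x lip top
print(tri(f(401,213),g(272,33)))
print(tri(f(430,262),g(305,62)))
print('jar',ray('top',f(650,165),.062),'tape',ray('top',f(152,393),.03))
E
```

```text
[[ 0.58286108  0.0482161   0.012     ]
 [ 0.6168415  -0.06386363  0.012     ]
 [ 0.50496078 -0.09940934  0.012     ]
 [ 0.47125118  0.01177354  0.012     ]] [ 0.54397864 -0.02582083  0.012     ]
[0.11711761 0.11739162 0.11618076 0.11740882]
-73.13370185990291
-162.3743876922867
106.86681252424526
18.08275542433371
[[ 0.61593985 -0.06230194  0.012     ]
 [ 0.50744873 -0.09426792  0.012     ]
 [ 0.46957037  0.01719203  0.012     ]
 [ 0.58055448  0.05085324  0.012     ]] [ 0.54337836 -0.02213115  0.012     ] [0.11310237 0.11772039 0.11597651 0.11855892]
side -163.58283976544303
side 108.76972981307436
side 16.872422870376628
side -72.63473311809315
(array([ 0.56935498, -0.00905236,  0.20015143]), array([[-0.03552956, -0.29632297]]), array([[0.29101967, 0.0608397 ]]))
(array([ 0.51041869, -0.04328189,  0.19871198]), array([[0.08623954, 1.31531193]]), array([[-1.24687067, -0.23093793]]))
(array([ 0.49305401, -0.05588524,  0.17392784]), array([[0.019148  , 0.35595211]]), array([[-0.33701981, -0.05725307]]))
jar [ 0.56123602 -0.17018732  0.062     ] tape [0.44395644 0.09970199 0.03      ]
```

```bash
cat >> h.py <<'E'
def to(pos,yaw):
    s=arm.state();M=R.from_euler('xyz',s['eef_rot']);T=R.from_euler('xyz',[np.pi,0,np.radians(yaw)])
    print('shift cm',np.round(M.inv().apply(np.array(pos)-s['tool_pos'])*100,2),'rot deg',np.round(np.degrees((M.inv()*T).as_rotvec()),2))
E
python3 - <<'E'
from h import *
to([.42,.29,.29],90)
to([.544,-.0245,.27],30.4)
c=lambda u,v,z:print(ray('top',(u,v),z))
c(62,190,.2);c(62,190,.0);print(proj('side',[[.53,.5,0],[.53,.5,.15],[.53,.5,.25]]))
E
```

```text
shift cm [-24.81 -22.85  -5.92] rot deg [-8.000e-02  6.000e-02  6.371e+01]
shift cm [-49.86 -45.55  -3.88] rot deg [-5.0000e-02  1.1000e-01  1.2331e+02]
[0.50729119 0.4531404  0.2       ]
[0.54037384 0.56658585 0.        ]
[[194.27521658 460.07819387]
 [178.306189   420.30449946]
 [163.63384851 382.30928198]]
```

```bash
python3 - <<'E'
from h import *
to([.31,.40,.29],110)
E
```

```text
shift cm [-10.08 -17.86  -5.93] rot deg [-9.000e-02  4.000e-02  4.371e+01]
```

Call:
arm_command([
  [[-1,-2,-5.9],[0,0,7],8.5],
  [[-3,-5,-5.9],[0,0,14],8.5],
  [[-5,-8.5,-5.9],[0,0,21],8.5],
  [[-7,-12,-5.9],[0,0,28],8.5],
  [[-8.6,-15,-5.9],[0,0,35],8.5],
  [[-10.1,-17.9,-5.9],[0,0,43.7],8.5],
  [[-13,-21,-5.9],[0,0,50],8.5],
  [[-16.5,-22.5,-5.9],[0,0,57],8.5],
  [[-20,-24,-5.9],[0,0,64],8.5],
  [[-24,-26,-5.9],[0,0,71],8.5],
  [[-27,-28,-5.9],[0,0,78],8.5],
  [[-30,-30,-5.9],[0,0,85],8.5],
])

```text
t: 1.1
tool_pos: [0.4359, 0.2009, 0.2903]
eef_rot: [3.142, 0.0, 1.192]
force: [-0.2, 0.7, 0.2]
opening: 0.085
```

```bash
python3 - <<'E'
from h import *
print(arm.state()['joint_positions'],arm.state()['tool_pos'])
to([.544,-.0245,.27],30.4)
E
```

```text
[-0.96074606  0.08540962  0.4304991   1.955752   -0.03971252  1.10852503
 -0.89261328] [0.43587252 0.2009273  0.29025636]
shift cm [-16.95  18.38   2.03] rot deg [ 0.   0.  37.9]
```

Call:
arm_command([
  [[-3,3,1],[0,0,7],8.5],
  [[-6,6,2],[0,0,14],8.5],
  [[-9,9,2],[0,0,21],8.5],
  [[-12,12,2],[0,0,28],8.5],
  [[-15,15,2],[0,0,34],8.5],
  [[-17,18.4,2],[0,0,37.9],8.5],
  [[-17,18.4,2],[0,0,37.9],8.5],
  [[-17,18.4,2],[0,0,37.9],8.5],
  [[-17,18.4,2],[0,0,37.9],8.5],
  [[-17,18.4,2],[0,0,37.9],8.5],
  [[-17,18.4,2],[0,0,37.9],8.5],
])

```text
t: 2.02
tool_pos: [0.5442, -0.02, 0.2701]
eef_rot: [-3.14, 0.0, 0.541]
force: [0.9, -0.1, -0.7]
opening: 0.0851
```

```bash
python3 - <<'E'
from h import *
s=arm.state();print(s['joint_positions'],s['tool_pos'],np.degrees(s['eef_rot']))
im=arm.capture('side'); cv2.imwrite('pics/s1.png',cv2.resize(im[90:260,180:330,::-1],None,fx=3.5,fy=3.5,interpolation=cv2.INTER_CUBIC))
to([.544,-.0245,.20],30.4)
to([.544,-.0245,.167],30.4)
E
```

```text
[-0.63469324  0.25720873  0.67688673  1.85712261 -0.18173715  1.08980189
 -0.91913334] [ 0.54418603 -0.02002382  0.27008889] [-1.79934122e+02  6.88312001e-03  3.09859742e+01]
shift cm [-0.25  0.36  7.02] rot deg [-0.05 -0.01  0.58]
shift cm [-0.25  0.37 10.32] rot deg [-0.05 -0.01  0.58]
```

View pics/s1.png

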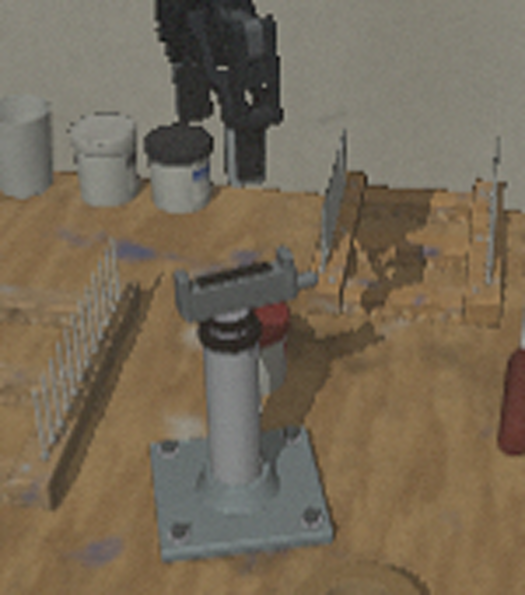

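The gripper hangs above the head, which is around (238,285) in the crop, and nothing is in its way. I'll go down with the correction included.

Call:
arm_command([
  [[-0.25,0.37,2],[0,0,0.6],8.5],
  [[-0.25,0.37,4.5],[0,0,0.6],8.5],
  [[-0.25,0.37,7],[0,0,0.6],7],
  [[-0.25,0.37,8.5],[0,0,0.6],5],
  [[-0.25,0.37,9.5],[0,0,0.6],4],
  [[-0.25,0.37,10.3],[0,0,0.6],4],
  [[-0.25,0.37,10.3],[0,0,0.6],4],
  [[-0.25,0.37,10.3],[0,0,0.6],4],
], squeeze=40)

```text
t: 2.73
tool_pos: [0.5448, -0.0261, 0.1677]
eef_rot: [3.141, -0.0, 0.528]
force: [-0.7, -0.3, 0.6]
opening: 0.0402
```

```bash
python3 - <<'E'
from h import *
s=arm.state();print(s['tool_pos'],np.degrees(s['eef_rot']),s['force'],s['moment'])
for n,sl in(('side',np.s_[130:230,190:310]),('top',np.s_[130:240,200:340])):
    im=arm.capture(n); cv2.imwrite(f'pics/{n}2.png',cv2.resize(im[sl][:,:,::-1],None,fx=5,fy=5,interpolation=cv2.INTER_CUBIC))
to([.544,-.0245,.167],30.4)
E
```

```text
[ 0.54479546 -0.02605678  0.16773447] [ 1.79993266e+02 -2.63043675e-02  3.02360989e+01] [-0.65946839 -0.26530501  0.56571567] [-0.06392093 -0.05693385 -0.01994948]
shift cm [-0.03 -0.22  0.13] rot deg [ 0.04 -0.1  -0.18]
```

View pics/side2.png

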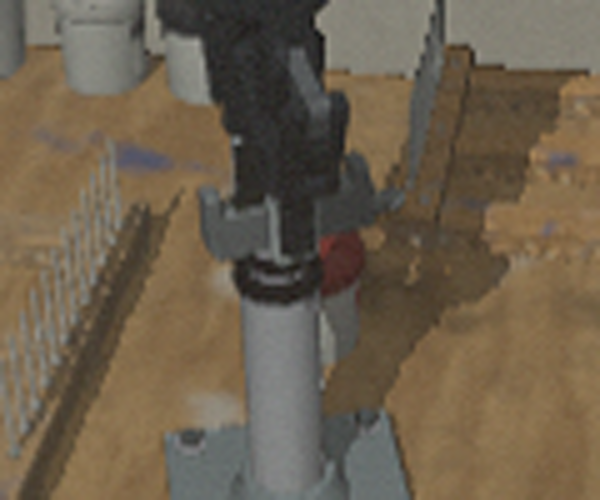

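View pics/top2.png

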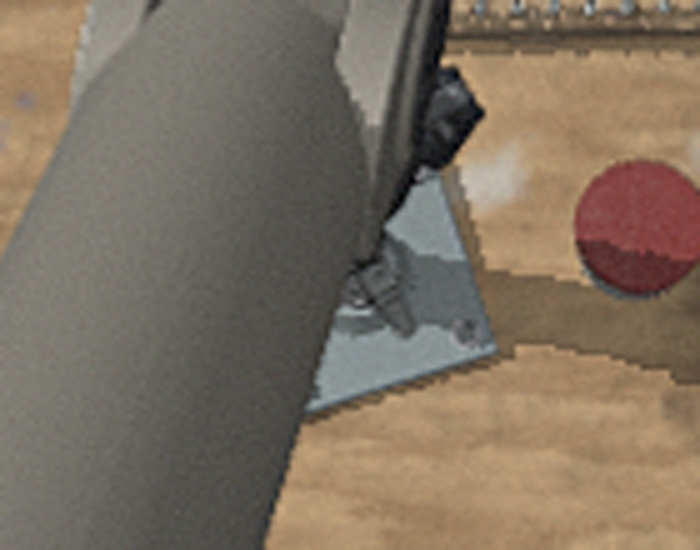

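The fingers straddle the bar near (285,220) in the side crop, between the lips and above the boss. Closing now.

Call:
arm_command([
  [[0,-0.1,0],[0,0,0],2.5],
  [[0,-0.1,0],[0,0,0],1.2],
  [[0,-0.1,0],[0,0,0],1.0],
  [[0,-0.1,0],[0,0,0],0.8],
  [[0,-0.1,0],[0,0,0],0.8],
  [[0,-0.1,0],[0,0,0],0.8],
], squeeze=40)

```text
t: 3.33
tool_pos: [0.5442, -0.0248, 0.1675]
eef_rot: [-3.141, -0.001, 0.528]
force: [-1.0, 2.6, 3.3]
opening: 0.0134
```

```bash
python3 - <<'E'
from h import *
s=arm.state();print(s['tool_pos'],np.degrees(s['eef_rot']),s['force'],s['moment'],s['opening'])
M=R.from_euler('xyz',s['eef_rot']);print('tool frame force',M.inv().apply(s['force']),M.inv().apply(s['moment']))
E
```

```text
[ 0.54416506 -0.02481763  0.16754998] [-1.79966257e+02 -3.61195032e-02  3.02389625e+01] [-1.03639302  2.58673146  3.30503643] [0.7246986  0.20928944 0.02224837] 0.013352885957860378
tool frame force [ 0.40940729 -2.75864262 -3.30315493] [ 0.73150433  0.18413887 -0.02189568]
```

Call:
arm_command([
  [[0,0,0],[0,0,2],0.8],
  [[0,0,0],[0,0,4.5],0.8],
  [[0,0,0],[0,0,7],0.8],
  [[0,0,0],[0,0,9.5],0.8],
  [[0,0,0],[0,0,11.5],0.8],
  [[0,0,0],[0,0,12.8],0.8],
  [[0,0,0],[0,0,12.8],0.8],
  [[0,0,0],[0,0,12.8],0.8],
])

```text
t: 4.0
tool_pos: [0.5441, -0.025, 0.1673]
eef_rot: [-3.141, -0.0, 0.305]
force: [-0.8, 4.4, 2.2]
opening: 0.0131
```

```bash
cat >> h.py <<'E'
def st():
    s=arm.state();M=R.from_euler('xyz',s['eef_rot'])
    print(s['t'],s['tool_pos'].round(4),np.degrees(s['eef_rot']).round(2),s['force'].round(2),s['moment'].round(2),s['opening'])
    print('tool frame',M.inv().apply(s['force']).round(2),M.inv().apply(s['moment']).round(2))
E
python3 - <<'E'
from h import *
st()
for n,sl in(('side',np.s_[130:230,190:310]),('top',np.s_[130:240,200:340])):
    im=arm.capture(n); cv2.imwrite(f'pics/{n}3.png',cv2.resize(im[sl][:,:,::-1],None,fx=5,fy=5,interpolation=cv2.INTER_CUBIC))
E
```

```text
4.0 [ 0.5441 -0.025   0.1673] [-1.7997e+02 -1.0000e-02  1.7470e+01] [-0.82  4.4   2.17] [ 0.94  0.08 -0.04] 0.013143867684740993
tool frame [ 0.54 -4.44 -2.16] [0.92 0.2  0.04]
```

View pics/side3.png

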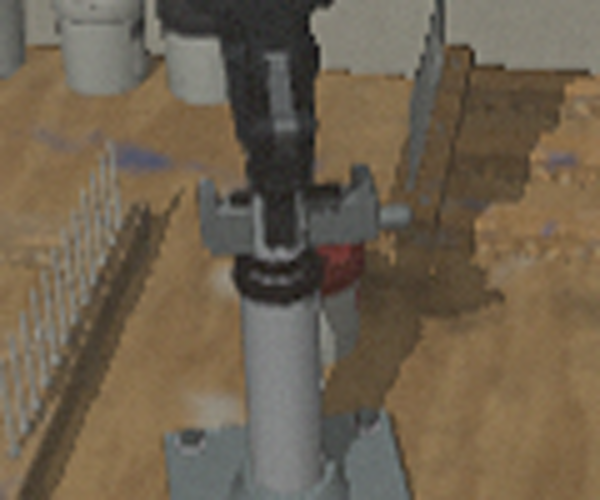

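View pics/top3.png

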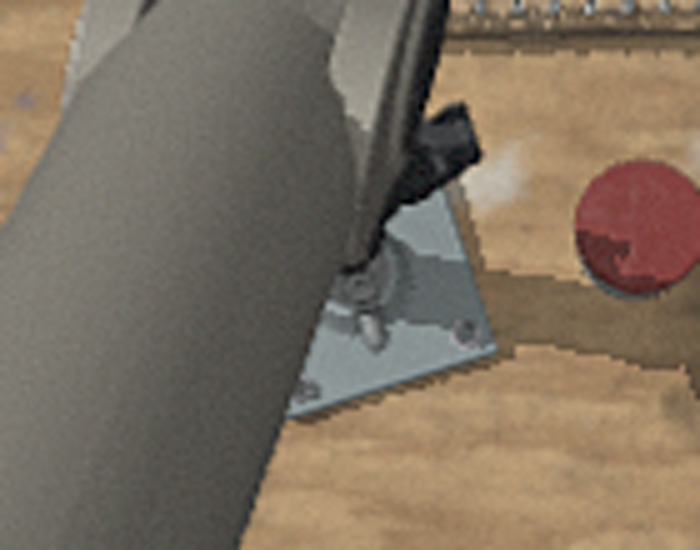

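The head turned with the fingers: the nose is at (395,215) in the side crop and the tool yaw is 17.5°, matching the plate. I'll ease off the side load and start the slow lift.

Call:
arm_command([
  [[0,-0.05,0],[0,0,0],0.8],
  [[0,-0.05,-0.05],[0,0,0],0.8],
  [[0,-0.05,-0.1],[0,0,0],0.8],
  [[0,-0.05,-0.15],[0,0,0],0.8],
  [[0,-0.05,-0.2],[0,0,0],0.8],
  [[0,-0.05,-0.25],[0,0,0],0.8],
  [[0,-0.05,-0.3],[0,0,0],0.8],
  [[0,-0.05,-0.35],[0,0,0],0.8],
  [[0,-0.05,-0.4],[0,0,0],0.8],
  [[0,-0.05,-0.45],[0,0,0],0.8],
  [[0,-0.05,-0.5],[0,0,0],0.8],
  [[0,-0.05,-0.55],[0,0,0],0.8],
])

```text
t: 5.1
tool_pos: [0.5437, -0.0249, 0.1728]
eef_rot: [-3.141, 0.0, 0.304]
force: [2.4, 3.7, -10.0]
opening: 0.0131
```

```bash
python3 -c "
from h import *
st()"
```

```text
5.1 [ 0.5437 -0.0249  0.1728] [-1.7999e+02  2.0000e-02  1.7410e+01] [ 2.4   3.67 -9.96] [ 0.81 -0.55  0.09] 0.013121349153911152
tool frame [ 3.39 -2.78  9.96] [ 0.61  0.77 -0.09]
```

Call:
arm_command([
  [[0.03,0,-0.05],[0,0,0],0.8],
  [[0.03,0,-0.1],[0,0,0],0.8],
  [[0.03,0,-0.15],[0,0,0],0.8],
  [[0.03,0,-0.2],[0,0,0],0.8],
  [[0.03,0,-0.25],[0,0,0],0.8],
  [[0.03,0,-0.3],[0,0,0],0.8],
  [[0.03,0,-0.34],[0,0,0],0.8],
])

```text
t: 5.68
tool_pos: [0.5439, -0.0249, 0.1762]
eef_rot: [-3.141, 0.0, 0.304]
force: [0.4, 2.8, -9.9]
opening: 0.0131
```

Call:
arm_command([
  [[0,0,-0.03],[0,0,0],0.8],
  [[0,0,-0.06],[0,0,0],0.8],
  [[0,0,-0.08],[0,0,0],0.8],
  [[0,0,-0.1],[0,0,0],0.8],
])

```text
t: 6.02
tool_pos: [0.544, -0.0249, 0.1771]
eef_rot: [-3.141, 0.0, 0.304]
force: [-0.1, 1.9, -10.1]
opening: 0.0131
```

Call:
arm_command([
  [[0,0,-0.03],[0,0,0],0.8],
  [[0,0,-0.06],[0,0,0],0.8],
  [[0,0,-0.08],[0,0,0],0.8],
  [[0,0,-0.1],[0,0,0],0.8],
])

```text
t: 6.35
tool_pos: [0.544, -0.0249, 0.1782]
eef_rot: [-3.141, 0.0, 0.304]
force: [-0.0, 4.0, -10.1]
opening: 0.0134
```

Call:
arm_command([
  [[0,0,-0.03],[0,0,0],0.8],
  [[0,0,-0.06],[0,0,0],0.8],
  [[0,0,-0.08],[0,0,0],0.8],
  [[0,0,-0.1],[0,0,0],0.8],
])

```text
t: 6.68
tool_pos: [0.5441, -0.0249, 0.1792]
eef_rot: [-3.141, 0.0, 0.304]
force: [-0.6, 3.2, -10.0]
opening: 0.0129
```

Call:
arm_command([
  [[0,0,-0.03],[0,0,0],0.8],
  [[0,0,-0.06],[0,0,0],0.8],
  [[0,0,-0.08],[0,0,0],0.8],
  [[0,0,-0.1],[0,0,0],0.8],
])

```text
t: 7.02
tool_pos: [0.5441, -0.0249, 0.1802]
eef_rot: [-3.142, 0.0, 0.304]
force: [-0.5, 3.4, -11.1]
opening: 0.0132
```

Call:
arm_command([
  [[0,0,-0.02],[0,0,0],0.8],
  [[0,0,-0.04],[0,0,0],0.8],
  [[0,0,-0.06],[0,0,0],0.8],
  [[0,0,-0.06],[0,0,0],0.8],
])

```text
t: 7.35
tool_pos: [0.5442, -0.0249, 0.1809]
eef_rot: [-3.142, -0.0, 0.304]
force: [-0.6, 3.4, -8.9]
opening: 0.0132
```

Call:
arm_command([
  [[0,0,-0.03],[0,0,0],0.8],
  [[0,0,-0.06],[0,0,0],0.8],
  [[0,0,-0.08],[0,0,0],0.8],
  [[0,0,-0.1],[0,0,0],0.8],
])

```text
t: 7.68
tool_pos: [0.5441, -0.0249, 0.1818]
eef_rot: [-3.142, 0.0, 0.304]
force: [-0.6, 3.9, -10.6]
opening: 0.0129
```

Call:
arm_command([
  [[0,0,-0.03],[0,0,0],0.8],
  [[0,0,-0.06],[0,0,0],0.8],
  [[0,0,-0.08],[0,0,0],0.8],
  [[0,0,-0.1],[0,0,0],0.8],
])

```text
t: 8.02
tool_pos: [0.5441, -0.0249, 0.1828]
eef_rot: [-3.142, 0.0, 0.304]
force: [-0.9, 2.2, -10.7]
opening: 0.013
```

Call:
arm_command([
  [[0,0,-0.03],[0,0,0],0.8],
  [[0,0,-0.06],[0,0,0],0.8],
  [[0,0,-0.08],[0,0,0],0.8],
  [[0,0,-0.1],[0,0,0],0.8],
])

```text
t: 8.35
tool_pos: [0.5441, -0.0248, 0.1838]
eef_rot: [-3.142, 0.0, 0.304]
force: [-0.4, 3.3, -10.2]
opening: 0.0132
```

Call:
arm_command([
  [[0,0,-0.03],[0,0,0],0.8],
  [[0,0,-0.06],[0,0,0],0.8],
  [[0,0,-0.08],[0,0,0],0.8],
  [[0,0,-0.1],[0,0,0],0.8],
])

```text
t: 8.68
tool_pos: [0.5442, -0.0249, 0.1848]
eef_rot: [-3.142, -0.0, 0.304]
force: [-0.8, 4.4, -9.6]
opening: 0.0131
```

Call:
arm_command([
  [[0,0,-0.03],[0,0,0],0.8],
  [[0,0,-0.06],[0,0,0],0.8],
  [[0,0,-0.08],[0,0,0],0.8],
  [[0,0,-0.1],[0,0,0],0.8],
])

```text
t: 9.02
tool_pos: [0.5442, -0.0249, 0.1858]
eef_rot: [-3.142, -0.0, 0.304]
force: [-0.8, 3.4, -9.6]
opening: 0.013
```

```bash
python3 - <<'E'
from h import *
st()
im=arm.capture('side'); cv2.imwrite('pics/s4.png',cv2.resize(im[120:220,190:310][:,:,::-1],None,fx=5,fy=5,interpolation=cv2.INTER_CUBIC))
E
```

```text
9.0167 [ 0.5442 -0.0249  0.1858] [-180.     -0.     17.41] [-0.81  3.37 -9.61] [0.76 0.22 0.02] 0.013008180223894527
tool frame [ 0.24 -3.46  9.61] [ 0.79  0.02 -0.02]
```

View pics/s4.png

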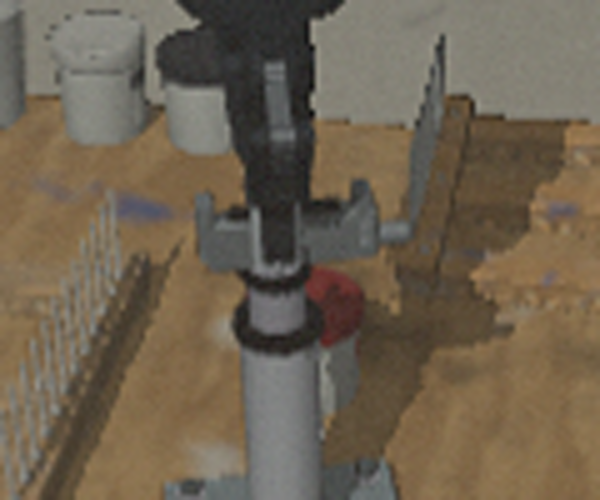

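The head rises with the fingers. The boss at (275,275) is now clear of the collar at (278,320), and there is no slip. I'll carry on.

Call:
arm_command([
  [[0,0,-0.03],[0,0,0],0.8],
  [[0,0,-0.06],[0,0,0],0.8],
  [[0,0,-0.08],[0,0,0],0.8],
  [[0,0,-0.1],[0,0,0],0.8],
])

```text
t: 9.4
tool_pos: [0.5442, -0.0249, 0.1868]
eef_rot: [-3.142, -0.0, 0.304]
force: [-1.1, 3.1, -10.3]
opening: 0.0132
```

Call:
arm_command([
  [[0,0,-0.03],[0,0,0],0.8],
  [[0,0,-0.06],[0,0,0],0.8],
  [[0,0,-0.08],[0,0,0],0.8],
  [[0,0,-0.1],[0,0,0],0.8],
])

```text
t: 9.73
tool_pos: [0.5442, -0.0248, 0.1878]
eef_rot: [-3.142, -0.0, 0.304]
force: [-1.2, 3.2, -9.9]
opening: 0.0132
```

Call:
arm_command([
  [[0,0,-0.03],[0,0,0],0.8],
  [[0,0,-0.06],[0,0,0],0.8],
  [[0,0,-0.08],[0,0,0],0.8],
  [[0,0,-0.1],[0,0,0],0.8],
])

```text
t: 10.07
tool_pos: [0.5441, -0.0248, 0.1888]
eef_rot: [-3.142, -0.0, 0.304]
force: [-0.9, 2.5, -9.5]
opening: 0.013
```

Call:
arm_command([
  [[0,0,-0.03],[0,0,0],0.8],
  [[0,0,-0.06],[0,0,0],0.8],
  [[0,0,-0.08],[0,0,0],0.8],
  [[0,0,-0.1],[0,0,0],0.8],
])

```text
t: 10.4
tool_pos: [0.5442, -0.0249, 0.1898]
eef_rot: [-3.142, -0.0, 0.304]
force: [0.1, 2.3, -9.5]
opening: 0.0133
```

Call:
arm_command([
  [[0,0,-0.03],[0,0,0],0.8],
  [[0,0,-0.06],[0,0,0],0.8],
  [[0,0,-0.08],[0,0,0],0.8],
  [[0,0,-0.1],[0,0,0],0.8],
])

```text
t: 10.73
tool_pos: [0.5442, -0.0249, 0.1908]
eef_rot: [3.142, 0.0, 0.304]
force: [0.1, 2.9, -10.0]
opening: 0.013
```

Call:
arm_command([
  [[0,0,-0.03],[0,0,0],0.8],
  [[0,0,-0.06],[0,0,0],0.8],
  [[0,0,-0.08],[0,0,0],0.8],
  [[0,0,-0.1],[0,0,0],0.8],
])

```text
t: 11.07
tool_pos: [0.5441, -0.0249, 0.1918]
eef_rot: [-3.142, 0.0, 0.304]
force: [-0.9, 2.9, -9.3]
opening: 0.0131
```

Call:
arm_command([
  [[0,0,-0.03],[0,0,0],0.8],
  [[0,0,-0.06],[0,0,0],0.8],
  [[0,0,-0.08],[0,0,0],0.8],
  [[0,0,-0.1],[0,0,0],0.8],
])

```text
t: 11.4
tool_pos: [0.5441, -0.0248, 0.1928]
eef_rot: [-3.142, 0.0, 0.304]
force: [-2.5, 3.3, -9.2]
opening: 0.0131
```

Call:
arm_command([
  [[0,0,-0.02],[0,0,0],0.8],
  [[0,0,-0.04],[0,0,0],0.8],
  [[0,0,-0.06],[0,0,0],0.8],
  [[0,0,-0.06],[0,0,0],0.8],
])

```text
t: 11.73
tool_pos: [0.5442, -0.0249, 0.1935]
eef_rot: [-3.142, -0.0, 0.304]
force: [-1.3, 3.0, -9.4]
opening: 0.0133
```

Call:
arm_command([
  [[0,0,-0.02],[0,0,0],0.8],
  [[0,0,-0.04],[0,0,0],0.8],
  [[0,0,-0.06],[0,0,0],0.8],
  [[0,0,-0.08],[0,0,0],0.8],
])

```text
t: 12.07
tool_pos: [0.5441, -0.0249, 0.1942]
eef_rot: [-3.142, 0.0, 0.304]
force: [-0.5, 3.7, -10.9]
opening: 0.0133
```

Call:
arm_command([
  [[0,0,-0.02],[0,0,0],0.8],
  [[0,0,-0.04],[0,0,0],0.8],
  [[0,0,-0.06],[0,0,0],0.8],
  [[0,0,-0.08],[0,0,0],0.8],
])

```text
t: 12.4
tool_pos: [0.5441, -0.0249, 0.195]
eef_rot: [-3.142, 0.0, 0.304]
force: [-0.8, 3.0, -9.5]
opening: 0.013
```

Call:
arm_command([
  [[0,0,-0.02],[0,0,0],0.8],
  [[0,0,-0.05],[0,0,0],0.8],
  [[0,0,-0.08],[0,0,0],0.8],
  [[0,0,-0.1],[0,0,0],0.8],
])

```text
t: 12.73
tool_pos: [0.5442, -0.0249, 0.1961]
eef_rot: [-3.142, -0.0, 0.304]
force: [-0.4, 3.4, -9.3]
opening: 0.0135
```

Call:
arm_command([
  [[0,0,-0.02],[0,0,0],0.8],
  [[0,0,-0.05],[0,0,0],0.8],
  [[0,0,-0.08],[0,0,0],0.8],
  [[0,0,-0.1],[0,0,0],0.8],
])

```text
t: 13.07
tool_pos: [0.5442, -0.0248, 0.1971]
eef_rot: [-3.142, -0.0, 0.304]
force: [-1.2, 3.2, -8.4]
opening: 0.0129
```

Call:
arm_command([
  [[0,0,-0.02],[0,0,0],0.8],
  [[0,0,-0.05],[0,0,0],0.8],
  [[0,0,-0.08],[0,0,0],0.8],
  [[0,0,-0.1],[0,0,0],0.8],
])

```text
t: 13.4
tool_pos: [0.5442, -0.0248, 0.1981]
eef_rot: [-3.142, -0.0, 0.304]
force: [-1.8, 3.4, -7.0]
opening: 0.0131
```

The pull is dropping (9.4, 8.4, 7.0 N), so the button may be entering the hole. I'll use smaller steps.

Call:
arm_command([
  [[0,0,-0.02],[0,0,0],0.8],
  [[0,0,-0.03],[0,0,0],0.8],
  [[0,0,-0.05],[0,0,0],0.8],
])

```text
t: 13.65
tool_pos: [0.5442, -0.0248, 0.1987]
eef_rot: [-3.142, -0.0, 0.304]
force: [-1.2, 3.3, -6.5]
opening: 0.013
```

Call:
arm_command([
  [[0,0,-0.02],[0,0,0],0.8],
  [[0,0,-0.03],[0,0,0],0.8],
  [[0,0,-0.05],[0,0,0],0.8],
])

```text
t: 13.9
tool_pos: [0.5442, -0.0249, 0.1991]
eef_rot: [3.142, -0.0, 0.304]
force: [-1.7, 2.8, -6.8]
opening: 0.0128
```

Call:
arm_command([
  [[0,0,-0.02],[0,0,0],0.8],
  [[0,0,-0.03],[0,0,0],0.8],
  [[0,0,-0.05],[0,0,0],0.8],
])

```text
t: 14.15
tool_pos: [0.5442, -0.0249, 0.1996]
eef_rot: [3.142, -0.0, 0.304]
force: [-1.7, 3.8, -4.8]
opening: 0.0131
```

Call:
arm_command([
  [[0,0,-0.02],[0,0,0],0.8],
  [[0,0,-0.03],[0,0,0],0.8],
  [[0,0,-0.05],[0,0,0],0.8],
])

```text
t: 14.4
tool_pos: [0.5442, -0.0249, 0.2001]
eef_rot: [-3.142, -0.0, 0.304]
force: [-1.9, 2.6, -4.8]
opening: 0.0132
```

Call:
arm_command([
  [[0,0,-0.02],[0,0,0],0.8],
  [[0,0,-0.03],[0,0,0],0.8],
  [[0,0,-0.04],[0,0,0],0.8],
])

```text
t: 14.65
tool_pos: [0.5441, -0.0249, 0.2003]
eef_rot: [3.142, 0.0, 0.304]
force: [-1.4, 3.1, -7.0]
opening: 0.0132
```

Call:
arm_command([
  [[0,0,-0.01],[0,0,0],0.8],
  [[0,0,-0.03],[0,0,0],0.8],
  [[0,0,-0.03],[0,0,0],0.8],
])

```text
t: 14.9
tool_pos: [0.544, -0.0249, 0.2005]
eef_rot: [3.142, 0.0, 0.304]
force: [-2.1, 3.9, -6.5]
opening: 0.0132
```

Call:
arm_command([
  [[0,0,-0.02],[0,0,0],0.8],
  [[0,0,-0.04],[0,0,0],0.8],
  [[0,0,-0.04],[0,0,0],0.8],
])

```text
t: 15.15
tool_pos: [0.544, -0.0249, 0.201]
eef_rot: [-3.142, 0.0, 0.304]
force: [-2.5, 2.7, -7.8]
opening: 0.0131
```

Call:
arm_command([
  [[0,0,-0.02],[0,0,0],0.8],
  [[0,0,-0.03],[0,0,0],0.8],
  [[0,0,-0.03],[0,0,0],0.8],
])

```text
t: 15.4
tool_pos: [0.5441, -0.0248, 0.2014]
eef_rot: [-3.142, 0.0, 0.304]
force: [-2.2, 3.0, -7.9]
opening: 0.013
```

Call:
arm_command([
  [[0,0,-0.02],[0,0,0],0.8],
  [[0,0,-0.03],[0,0,0],0.8],
  [[0,0,-0.03],[0,0,0],0.8],
])

```text
t: 15.65
tool_pos: [0.5441, -0.0249, 0.2017]
eef_rot: [-3.141, 0.0, 0.304]
force: [-1.4, 2.3, -7.4]
opening: 0.013
```

Call:
arm_command([
  [[0,0,-0.02],[0,0,0],0.8],
  [[0,0,-0.03],[0,0,0],0.8],
  [[0,0,-0.03],[0,0,0],0.8],
])

```text
t: 15.9
tool_pos: [0.5441, -0.0249, 0.202]
eef_rot: [-3.142, 0.0, 0.304]
force: [-2.4, 3.2, -6.8]
opening: 0.0131
```

Call:
arm_command([
  [[0,0,-0.01],[0,0,0],0.8],
  [[0,0,-0.02],[0,0,0],0.8],
  [[0,0,-0.02],[0,0,0],0.8],
])

```text
t: 16.15
tool_pos: [0.5441, -0.0249, 0.2022]
eef_rot: [-3.142, 0.0, 0.304]
force: [-2.6, 3.0, -7.9]
opening: 0.013
```

Call:
arm_command([
  [[0,0,-0.01],[0,0,0],0.8],
  [[0,0,-0.02],[0,0,0],0.8],
  [[0,0,-0.02],[0,0,0],0.8],
])

```text
t: 16.4
tool_pos: [0.5441, -0.0249, 0.2024]
eef_rot: [-3.142, 0.0, 0.304]
force: [-2.1, 2.8, -8.3]
opening: 0.0133
```

Call:
arm_command([
  [[0,0,-0.01],[0,0,0],0.8],
  [[0,0,-0.02],[0,0,0],0.8],
  [[0,0,-0.02],[0,0,0],0.8],
])

```text
t: 16.65
tool_pos: [0.5441, -0.0249, 0.2026]
eef_rot: [-3.142, 0.0, 0.304]
force: [-2.2, 2.6, -6.9]
opening: 0.013
```

Call:
arm_command([
  [[0,0,-0.01],[0,0,0],0.8],
  [[0,0,-0.02],[0,0,0],0.8],
  [[0,0,-0.02],[0,0,0],0.8],
])

```text
t: 16.9
tool_pos: [0.5441, -0.0248, 0.2027]
eef_rot: [-3.142, 0.0, 0.304]
force: [-1.8, 2.5, -9.3]
opening: 0.013
```

Call:
arm_command([
  [[0,0,-0.01],[0,0,0],0.8],
  [[0,0,-0.01],[0,0,0],0.8],
  [[0,0,-0.01],[0,0,0],0.8],
])

```text
t: 17.15
tool_pos: [0.5441, -0.0249, 0.2028]
eef_rot: [-3.142, 0.0, 0.304]
force: [-2.6, 2.6, -9.7]
opening: 0.0136
```

```bash
python3 - <<'E'
from h import *
st()
E
```

```text
17.15 [ 0.5441 -0.0249  0.2028] [-1.800e+02  1.000e-02  1.741e+01] [-2.57  2.63 -9.73] [ 0.64  0.34 -0.03] 0.013575551628619656
tool frame [-1.66 -3.28  9.73] [ 0.71 -0.13  0.03]
```

Call:
arm_command([
  [[0,0,-0.01],[0,0,0],0.8],
  [[0,0,-0.02],[0,0,0],0.8],
  [[0,0,-0.02],[0,0,0],0.8],
])

```text
t: 17.4
tool_pos: [0.544, -0.0249, 0.2029]
eef_rot: [3.142, 0.0, 0.304]
force: [-2.3, 3.1, -11.2]
opening: 0.013
```

Call:
arm_command([
  [[0,0,-0.01],[0,0,0],0.8],
  [[0,0,-0.01],[0,0,0],0.8],
  [[0,0,-0.01],[0,0,0],0.8],
])

```text
t: 17.65
tool_pos: [0.544, -0.0248, 0.203]
eef_rot: [-3.142, 0.0, 0.304]
force: [-1.1, 1.9, -12.5]
opening: 0.0132
```

Call:
arm_command([
  [[0,0,-0.01],[0,0,0],0.8],
  [[0,0,-0.02],[0,0,0],0.8],
  [[0,0,-0.02],[0,0,0],0.8],
])

```text
t: 17.9
tool_pos: [0.544, -0.0249, 0.2032]
eef_rot: [-3.142, 0.0, 0.304]
force: [-0.3, 3.1, -14.8]
opening: 0.0132
```

The stop is firm: 14.8 N against about 7.5 N sliding, so roughly 7 N on the button. I'll back off to the middle of the play.

Call:
arm_command([
  [[0,0,0.03],[0,0,0],0.8],
  [[0,0,0.06],[0,0,0],0.8],
  [[0,0,0.09],[0,0,0],0.8],
  [[0,0,0.12],[0,0,0],0.8],
  [[0,0,0.12],[0,0,0],0.8],
])

```text
t: 18.32
tool_pos: [0.5444, -0.0249, 0.203]
eef_rot: [-3.141, -0.001, 0.304]
force: [-4.8, 3.6, -4.2]
opening: 0.0133
```

```bash
python3 - <<'E'
from h import *
st()
E
```

```text
18.3167 [ 0.5444 -0.0249  0.203 ] [-1.7998e+02 -3.0000e-02  1.7410e+01] [-4.79  3.64 -4.15] [0.73 0.98 0.02] 0.013317119766957859
tool frame [-3.48 -4.9   4.15] [ 0.99 -0.72 -0.02]
```

Call:
arm_command([
  [[0,0,0.03],[0,0,0],0.8],
  [[0,0,0.06],[0,0,0],0.8],
  [[0,0,0.09],[0,0,0],0.8],
  [[0,0,0.12],[0,0,0],0.8],
  [[0,0,0.14],[0,0,0],0.8],
  [[0,0,0.14],[0,0,0],0.8],
])

```text
t: 18.82
tool_pos: [0.5447, -0.0249, 0.2022]
eef_rot: [-3.141, -0.001, 0.304]
force: [-6.4, 3.0, 0.9]
opening: 0.0128
```

```bash
python3 - <<'E'
from h import *
st()
E
```

```text
18.8167 [ 0.5447 -0.0249  0.2022] [-1.7996e+02 -8.0000e-02  1.7410e+01] [-6.39  3.03  0.91] [0.75 1.45 0.04] 0.01283313795267056
tool frame [-5.19 -4.8  -0.92] [ 1.15 -1.15 -0.04]
```

Call:
arm_command([
  [[0,0,0],[0,0,0],1.6],
  [[0,0,0],[0,0,0],2.5],
  [[0,0,0],[0,0,0],4],
  [[0,0,0],[0,0,0],4],
  [[0,0,0],[0,0,0],4],
  [[0,0,0],[0,0,0],4],
  [[0,0,-1],[0,0,0],4],
  [[0,0,-3],[0,0,0],4],
  [[0,0,-6],[0,0,0],4],
  [[0,0,-9],[0,0,0],4],
  [[0,0,-10],[0,0,0],4],
  [[0,0,-10],[0,0,0],4],
])

```text
t: 19.82
tool_pos: [0.546, -0.0252, 0.3042]
eef_rot: [3.141, -0.006, 0.304]
force: [-0.4, -0.0, -0.5]
opening: 0.0399
```

```bash
python3 - <<'E'
from h import *
st()
to([.46,.17,.33],17.4)
E
```

```text
19.8167 [ 0.546  -0.0252  0.3042] [179.96  -0.35  17.4 ] [-0.37 -0.04 -0.54] [-0.02 -0.01  0.02] 0.03993384679671722
tool frame [-0.37 -0.07  0.54] [-0.03  0.   -0.02]
shift cm [ -2.35 -21.2   -2.61] rot deg [ 0.04 -0.35 -0.  ]
```

Next I'll move the arm aside so the top camera can see the prop.

Call:
arm_command([
  [[0,-3,-1],[0,0,0],4],
  [[-0.5,-6,-2],[0,0,0],4],
  [[-1,-9,-2.6],[0,0,0],4],
  [[-1.5,-12,-2.6],[0,0,0],4],
  [[-2,-15,-2.6],[0,0,0],4],
  [[-2.3,-18,-2.6],[0,0,0],4],
  [[-2.3,-21,-2.6],[0,0,0],4],
  [[-2.3,-21,-2.6],[0,0,0],4],
  [[-2.3,-21,-2.6],[0,0,0],4],
  [[-2.3,-21,-2.6],[0,0,0],4],
])

```text
t: 20.65
tool_pos: [0.4591, 0.1679, 0.326]
eef_rot: [3.141, 0.001, 0.304]
force: [-0.8, -0.4, -0.8]
opening: 0.0397
```

```bash
python3 - <<'E'
from h import *
st()
im=arm.capture('top'); cv2.imwrite('pics/t5.png',cv2.resize(im[140:250,190:360][:,:,::-1],None,fx=4.7,fy=4.7,interpolation=cv2.INTER_CUBIC))
im=arm.capture('side'); cv2.imwrite('pics/s5.png',cv2.resize(im[130:290,200:320][:,:,::-1],None,fx=3.7,fy=3.7,interpolation=cv2.INTER_CUBIC))
c=np.array([.544,-.0245]);d=np.array([np.cos(np.radians(197.4)),np.sin(np.radians(197.4))])
P=[[*(c+d*r),.085] for r in(.0185,.0225)];print((proj('top',P)-[190,140])*4.7, (proj('side',P)-[200,130])*3.7)
E
```

```text
20.65 [0.4591 0.1679 0.326 ] [1.7995e+02 7.0000e-02 1.7400e+01] [-0.75 -0.39 -0.82] [ 0.01  0.02 -0.03] 0.039738985176418454
tool frame [-0.83  0.15  0.82] [ 0.01 -0.01  0.03]
[[382.32803737 223.64235174]
 [384.64358264 230.8598189 ]] [[198.587232   275.3789547 ]
 [204.64665757 274.74061272]]
```

View pics/t5.png

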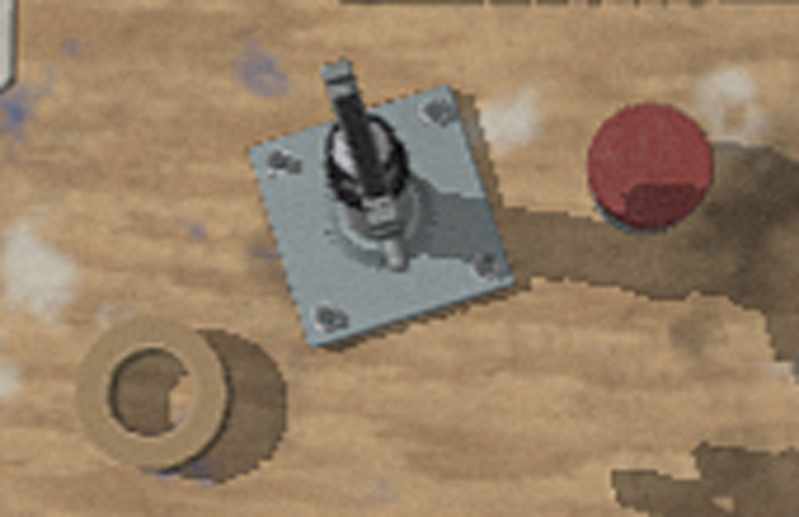

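View pics/s5.png

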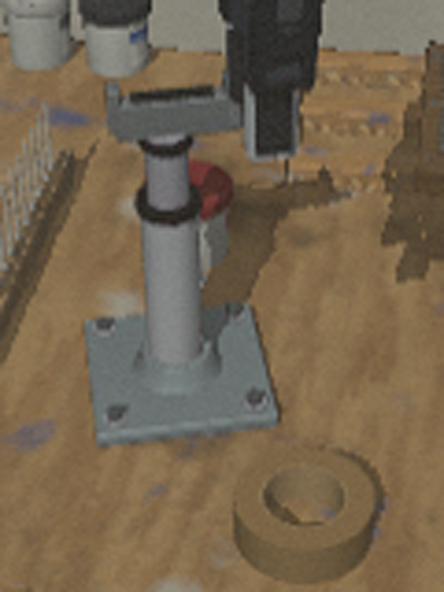

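The nose now lies along the plate's hole side, at (395,258) in the top crop, and the jar and tape haven't moved. I'll compare the tube edge before and after, at the spot where the button should stick out.

```bash
python3 - <<'E'
from h import *
a=cv2.imread('pics/side0.png')
b=np.mean([arm.capture('side')[:,:,::-1].astype(float) for _ in range(4)],0)
cv2.imwrite('pics/side6.png',b.astype(np.uint8))
g=lambda i:np.asarray(i,float).mean(2)[199:211,248:262]
print(g(a).astype(int));print(g(b).astype(int))
z=np.hstack([cv2.resize(i[190:220,235:270].astype(np.uint8),None,fx=11,fy=11,interpolation=cv2.INTER_NEAREST) for i in(a,b)]);cv2.imwrite('pics/cmp.png',z)
E
```

```text
[[120 116 111 101  91  73 114 115 116  77  77  79  76  70]
 [119 116 108 101  93  80 104 116 111  84  77  80  75  69]
 [120 116 110 100  92  79 106 119 112  75  77  70  76  71]
 [123 116 111 100  95  78 100 113 114  77  78  73  73  72]
 [126 117 111 102  93  82  88 104  91  70  73  73  74  73]
 [122 118 111 102  95  82  87 103  70  76  80  74  75  69]
 [121 118 111  99  95  79  91  96  70  72  73  73  71  70]
 [120 114 109 100  94  86 117  75  73  74  74  73  71  72]
 [122 118 111 102  95  85 110  69  72  74  75  81  80  74]
 [122 118 113 103  95  88  69  77  72  72  75  74  75  75]
 [120 118 113 108  97  83  71  70  74  71  77  79  72  79]
 [121 116 109 103  95  85  70  71  74  71  72  70  71  72]]
[[125 121 115 109  96  79 120 123 118  86  82  85  78  74]
 [127 123 114 108  98  81 111 121 117  84  84  83  76  76]
 [125 123 115 107  97  82 111 122 118  84  82  78  76  76]
 [127 122 118 106  98  84 105 118 113  79  77  79  77  77]
 [128 122 115 107  97  83  91 111  97  74  78  78  79  78]
 [128 122 115 106  97  84  90 113  77  74  77  78  78  76]
 [129 123 115 108  99  88  89  99  77  76  79  77  78  76]
 [127 122 116 107  99  86 119  71  79  77  79  79  77  76]
 [128 122 116 110 101  88 114  78  77  79  76  80  79  78]
 [128 123 115 108  99  88  70  76  78  78  80  78  79  80]
 [129 125 115 109 102  89  75  76  74  76  79  78  80  78]
 [128 122 115 109 100  90  75  75  76  78  76  77  76  76]]
```

View pics/cmp.png

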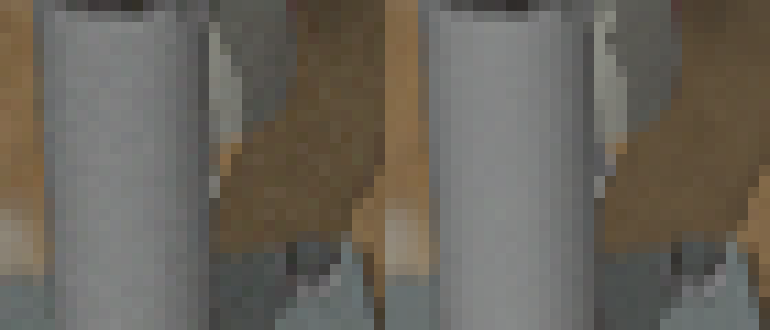

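```bash
python3 - <<'E'
import cv2
a=cv2.imread('pics/side0.png').astype(int);b=cv2.imread('pics/side6.png').astype(int)
for r in range(200,209): print(r,[tuple(a[r,c].tolist()) for c in(253,254,255,256)],[tuple(b[r,c].tolist()) for c in(253,254,255,256)])
from h import *
M=arm.state()['t'];print(M)
E
```

```text
200 [(79, 81, 82), (100, 106, 106), (111, 119, 120), (107, 113, 115)] [(80, 82, 82), (107, 114, 113), (116, 124, 125), (114, 119, 120)]
201 [(80, 78, 81), (104, 107, 107), (116, 122, 120), (109, 115, 114)] [(81, 82, 82), (108, 113, 114), (117, 125, 124), (114, 121, 120)]
202 [(76, 79, 81), (96, 101, 103), (103, 116, 121), (99, 115, 128)] [(83, 85, 84), (102, 106, 106), (108, 121, 125), (99, 115, 126)]
203 [(83, 84, 81), (79, 90, 97), (82, 107, 125), (62, 95, 117)] [(82, 84, 82), (91, 91, 92), (94, 112, 126), (68, 100, 124)]
204 [(82, 81, 83), (75, 87, 99), (72, 105, 133), (50, 72, 89)] [(84, 84, 84), (91, 89, 89), (106, 113, 121), (58, 79, 95)]
205 [(78, 80, 80), (83, 94, 97), (69, 99, 120), (51, 71, 88)] [(87, 88, 88), (90, 89, 89), (99, 98, 101), (57, 79, 95)]
206 [(85, 86, 87), (114, 118, 120), (56, 76, 94), (55, 76, 89)] [(86, 87, 86), (117, 120, 120), (57, 73, 84), (59, 81, 97)]
207 [(86, 86, 85), (105, 113, 114), (50, 72, 86), (54, 73, 89)] [(88, 88, 87), (110, 115, 117), (59, 79, 97), (57, 79, 95)]
208 [(88, 89, 87), (63, 71, 75), (60, 79, 92), (52, 74, 91)] [(88, 89, 88), (62, 71, 77), (55, 78, 95), (59, 80, 96)]
20.95
```

At rows 203–205, columns 254–255, the pixels changed from table-orange to steel grey. That is exactly where the middle hole projects, so the button is out.

```bash
python3 -c "
from plant import arm
print(arm.job_done())"
```

```text
the job is handed in; nothing more can be done
None
```

The button is out through the middle hole, and I handed the job in at about 21 s. I gripped the bar between its lips and turned the head about 13°, so its nose lines up with the row of holes (tool yaw 17.4°, plate yaw 17.4°). Then I raised the leg slowly, about 35 mm in all.

- **Force:** the pull fell from about 9.5 N to 5 N as the button entered the hole. After about 2 mm of free play it rose to a firm stop at 14.8 N, which is roughly 7 N on the button, against the 25 N allowed. I then eased down to about 1 N, opened the fingers and moved the arm well clear.
- **Pictures:** the last top view shows the nose on the hole side, and the jar and tape where they started. In the side view, two or three pixels at the middle hole changed from table colour to steel grey, matching a button standing out.
- **Limits:** the holes face away from the side camera, so those few pixels and the force pattern are the only proof that the button is out. I did not test the lock downwards or in twist. A sideways force of about 3–7 N stayed on the head until I let go.

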